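# Set and lock the purge flow, then hold the sample press half way down

### The job

Ready the spectrometer for a scan: turn the purge regulator's knob until its pointer is on the one long mark, then slide the lock fork fully home around the knob's bar. Then press the spring-loaded black knob of the sample press half way down, 12 mm of its 24 mm travel, so that its underside is level with the top of the gauge post beside it, and finish there, still holding it down with the gripper. Leave everything else on the bench where it is.

Things in the scene. Friction and masses are not known exactly. Their poses are not given: they have to be found in the camera images.
- flow_unit: purge-gas regulator, a grey box 190 (x) x 100 (y) x 50 mm tall, fixed left or right of the middle. Origin: centre of its underside; its x axis is the way the lock fork slides home. Knob's vertical axis at x +45 mm, y 0. The one long black mark is on the face plate beyond the knob, at x +81 mm, in line with the fork; the short strokes round the knob are only its scale
- flow_knob (a joint): angle of the knob (rad), counter-clockwise from above positive; 0 = pointer on the long mark, bar in line with the fork. Starts between 0.6 and 1.35, so it is turned clockwise; stops at -0.6 and 1.7; friction about 0.06 N m, stays where it is left
- knob_grip (a point): grip point on the knob's axis, 80 mm above the bench; its x axis runs along the bar to the pointer. Black upright bar 44 long x 12 wide x 26 mm tall (62 to 88 mm above the bench) on a round skirt 46 mm across; white pointer at one end of the bar, the far end when on the mark
- lock_fork (a joint): travel of the lock fork (m) along the unit's +x: starts within 6 mm of 0 (drawn back); 0.06 = fully home at its stop, its two prongs straddling the knob's bar. The gap between the prongs is 20 mm, so it passes the bar only with the knob on the mark. Friction 2 N, stays where it is left
- lock_tab (a point): centre of the top of the fork's upright black tab, 98 mm above the bench; moves with the fork. Tab 16 (along the slide) x 24 wide x 34 mm tall (64 to 98 mm above the bench), to be pushed from behind or pinched. The steel prongs reach 54 mm ahead of the tab's centre, 65 to 75 mm above the bench
- spectrometer: white spectrometer 250 (x) x 200 (y) x 120 mm (deck height), fixed on the other side. Origin: centre of its underside. The sample press on its deck has its vertical axis at x -30 mm, y 0; its bridge comes from a column at +x. A thin steel gauge post with a flat cap 13 mm wide stands at x -30, y +37 mm, its top 210 mm above the bench
- press_plunger (a joint): how far the press's spring-loaded plunger is pushed down (m): 0 = up, 0.024 = bottom stop. Takes about 3 N to start, 9 N at 0.012, 15 N at 0.024, and springs up when let go. At 0.012 the underside of the black press knob is level with the top of the gauge post
- press_top (a point): centre of the flat top of the black press knob (42 mm across, 28 mm tall, flat top 34 mm across), 250 mm above the bench at rest; it goes down with the plunger
- vial: small sample vial, 24 mm across, 45 mm tall, standing on the spectrometer's deck behind the press; not part of the job, to be left alone. Origin at the centre of its underside
- beaker: glass beaker, 60 mm across, 80 mm tall; not part of the job, to be left alone. Origin at the centre of its underside
- tape_roll: roll of tape lying flat, 80 mm across, 20 mm tall; not part of the job, to be left alone. Origin at the centre of its underside
- reagent_jar: amber jar, 60 mm across, 90 mm tall; not part of the job, to be left alone. Origin at the centre of its underside
- sample_tin: flat round tin, 70 mm across, 22 mm tall; not part of the job, to be left alone. Origin at the centre of its underside
- screwdriver: screwdriver lying flat, 180 mm long; not part of the job, to be left alone. Origin at the centre of its underside (middle of its length)

How it is judged:
By the outcome, as a careful person would: the job done as asked, in the order asked, and still so for the second after the job is handed in, while the arm keeps its last pose, push and grip.
It also fails if it takes over 58 s, if anything falls off the work surface, if the arm or the gripper's body presses on something with over 40 N, if the wrist force passes 120 N, or if a joint passes its speed limit or range.

### The arm

A 7-joint arm with a two-finger parallel gripper is mounted at the origin on the work surface. World frame = base frame: x ahead of the robot, y to its left, z up, the work surface at z = 0. Lengths are in m, angles in rad, forces in N, time in s.
With the tool pointing down it reaches from about 0.425 to 1.025 m from the base axis. Payload 9.4 kg.
Tool frame: the origin (TCP) lies between the finger pads; the fingertips stand 11 mm ahead of it and the grasp point (between the pads) lies 8 mm behind it; z points along the fingers, y is the line along which they close (so a half turn about z gives the same grasp; the last joint's range is limited). The gripper opens to 85 mm and grips with 20 to 120 N. Pads are 22 mm wide; open, the fingers measure 114 mm over their backs; the gripper's body (76 mm by 85 mm) begins 54 mm behind the grasp point. The pads swing forward as they close: fully open they stand 13 mm farther back than shut.
Start: joints at [-1.323, 0.599, -0.003, 1.599, 0.002, 0.943, -0.08], TCP at [0.231, 0.687, 0.242] pointing down, gripper open.
Joint ranges: [-2.57, 2.57], [-0.35, 1.97], [-1.29, 1.29], [0.11, 2.56], [-1.05, 4.19], [0.11, 1.86], [-2.63, 2.63]. Speed limits (rad/s): [2.22, 2.22, 3.01, 3.01, 3.14, 3.14, 3.14].

### API

Orientations are given as [roll, pitch, yaw] about the fixed x, y, z axes, in that order (R = Rz(yaw) Ry(pitch) Rx(roll)).
In Python, from cell import arm gives the robot as it stands.
- The arm moves only by the tool drive_tool, never from a script. Its argument "targets" is a list of rows, each a list of 5 numbers: the shift along the tool's x, y, z in cm, then the turn about the tool's z in units of 6 degrees (1.0 is 6 degrees), then the opening, from 0 (shut) to 1 (fully open). In form: [[tx, ty, tz, yaw, hand], ...]. A call has exactly 10 rows; each row is the pose to reach, as a shift and turn from the pose commanded when the call began, along the tool's axes at that moment; what a row does not reach only later rows make up. A row lasts 1/10 s, in which the tool goes at most 50 mm and 8.59 degrees, less where a joint would pass 70% of its speed; a pose out of reach is approached as far as the arm can. A call with a gripper value outside its range is refused whole. The fingers move at their own pace and stop on an object; the grip force is fixed at half the most. Time passes only in rows, so rows that repeat a pose let the fingers close, or fill a call up. It gives the time, the measured TCP pose, the force, the opening and the grip force at its end, in the units of the state.
- arm.state(): the state, without advancing time (a new reading comes with each control period).
- arm.read_camera(name): name is "scene" or "top" or "wrist"; returns a dict with "image" (384x512x3 uint8, blue, green, red), "mtx" (3x3 intrinsics, pixels), "k1" (the pictures are not rectified: a ray, as slopes to the right and down, at radius r is drawn at 1 + k1 r^2 times it, then the intrinsics apply), "xyz" and "orientation" of the camera in the world. Camera axes: x right, y down, z forward; pixel columns grow to the right and rows downward; lengths in m; the calibration is good to about 2 mm. A picture is of the moment at which its call begins. There is no depth.
- arm.close_job(): hands the job in; it is judged then, once.
Trained networks look in the newest picture that a camera, given by its name, has taken for a name from the list of things; names that differ only in an ending like _2 or _b are one class to them, and where a whole thing is asked for, a point or a joint stands for the part that bears it (a point fixed in the world has none). Each returns a list of dicts, best first, with "p" (0 to 1); they miss things now and then, are a little off and sometimes report something else, mostly with a low value. They report only what shows in the picture. A call takes as long as a camera call.
- arm.find_in(label, camera): "rect" ([left, top, width, height] as shares, 0 to 1, of the picture: columns of its width, rows of its height, round what is visible of it).
- arm.regions_of(label, camera): "mask" (384x512 bool, what is visible of it) and "rect" ([left, top, width, height] as shares, 0 to 1, of the picture: columns of its width, rows of its height, round what is visible of it).
- arm.spot_point(label, camera): "at" ([row, column] as shares, 0 to 1, of the picture: columns of its width, rows of its height: a listed point, or the origin of a listed thing).
The state is a dict: "time": time; "q": joint angles; "joint_vel": joint speeds; "effort": joint torques, N m; "tool_pos": TCP position; "orientation": TCP orientation; "contact_force": force on the tool from outside, world axes, zero at the start; "wrist_torque": the same for the moment, N m; "gripper_width": finger opening in m; "grip_force": force on a finger pad.
Only numpy, scipy, OpenCV 4.12 (cv2) and the standard library are available. Lean on these libraries where they do the work, as an engineer would, in place of code of your own. Each camera call takes 0.05 s, during which the arm holds its last target. There are 200 camera calls.

## Working session

There is one attempt and no reset: what is moved stays moved. The work goes in short steps, Python scripts to look and compute and a tool call to move; the robot and the scene stay as the last step left them, time stands still between calls to the robot, and variables do not carry over. Pictures are saved under pics/ and viewed, at most 13 in all, crops included, and the job is handed in when it is done.

Besides the shell and the picture viewer there is one more tool, called in YAML: its name, and indented under it one key for each argument. drive_tool: Moves the arm, as the interface text tells. Its arguments: {"type":"object","properties":{"targets":{"type":"array","items":{"type":"array","items":{"type":"number"}}}},"required":["targets"]}

```bash
mkdir -p pics; ls; cat > h.py <<'E'
import numpy as np, cv2
from scipy.spatial.transform import Rotation as R
from cell import arm
def ray(c,px):
    K=np.array(c["mtx"]);k=c["k1"]
    d=np.array([(px[0]-K[0,2])/K[0,0],(px[1]-K[1,2])/K[1,1]]);u=d.copy()
    for _ in range(20): u=d/(1+k*(u@u))
    return np.array(c["xyz"]),R.from_euler("xyz",c["orientation"]).as_matrix()@np.r_[u,1]
def at_z(c,px,z):
    o,d=ray(c,px); return o+d*(z-o[2])/d[2]
def proj(c,p):
    K=np.array(c["mtx"]);v=R.from_euler("xyz",c["orientation"]).as_matrix().T@(np.array(p)-c["xyz"])
    u=v[:2]/v[2];u=u*(1+c["k1"]*(u@u));return K[0,0]*u[0]+K[0,2],K[1,1]*u[1]+K[1,2]
def spot(c,l,cam,z,n=1):
    for r in arm.spot_point(l,cam)[:n]:
        px=(r["at"][1]*512,r["at"][0]*384)
        print(cam,l,round(r["p"],2),np.round(px,1),at_z(c,px,z).round(4))
E
python3 - <<'E'
from h import *
for cam in ("top","scene"):
    c=arm.read_camera(cam);cv2.imwrite(f"pics/{cam}0.png",c["image"])
    print(cam,np.round(c["xyz"],3),np.round(c["orientation"],3))
    for l,z in dict(flow_unit=0,knob_grip=.08,lock_tab=.098,press_top=.25,spectrometer=0,vial=.12,beaker=0,tape_roll=0,reagent_jar=0,sample_tin=0,screwdriver=0).items(): spot(c,l,cam,z)
s=arm.state();print(s)
E
```

```text
pics
top [0.526 0.021 1.506] [-3.089 -0.022 -1.553]
top flow_unit 0.6 [323.3 207.3] [ 0.5442 -0.2823  0.    ]
top knob_grip 0.4 [326.9 195.1] [ 0.5906 -0.2799  0.08  ]
top lock_tab 0.58 [325.5 222.5] [ 0.4852 -0.2716  0.098 ]
top press_top 0.71 [187.1 218.6] [0.4946 0.2291 0.25  ]
top spectrometer 0.71 [197.5 212.1] [0.5156 0.2291 0.    ]
top vial 0.49 [186.8 187.3] [0.6081 0.2549 0.12  ]
top beaker 0.65 [254.2 197.2] [5.803e-01 5.000e-04 0.000e+00]
top tape_roll 0.71 [257.4 224.6] [ 0.4694 -0.0144  0.    ]
top reagent_jar 0.46 [246.8 153. ] [0.7605 0.0342 0.    ]
top sample_tin 0.17 [322.3 205.2] [ 0.5526 -0.2782  0.    ]
top screwdriver 0.6 [129.3 189.2] [0.6031 0.5098 0.    ]
scene [1.221 0.737 1.208] [-2.399 -0.02   2.438]
scene flow_unit 0.73 [211.6 172.9] [ 0.5546 -0.2663  0.    ]
scene knob_grip 0.64 [199.9 159. ] [ 0.589  -0.2864  0.08  ]
scene lock_tab 0.72 [224.1 149.2] [ 0.4972 -0.2565  0.098 ]
scene press_top 0.67 [330.4 198.2] [0.4844 0.246  0.25  ]
scene vial 0.42 [296.2 252.3] [0.6244 0.2629 0.12  ]
scene beaker 0.93 [253.8 221. ] [0.5818 0.0195 0.    ]
scene tape_roll
[... 176 characters left out ...]
 1.2, 'q': array([-1.32271333,  0.59928834, -0.00249956,  1.59940946,  0.0018019 ,
        0.94290564, -0.07982273]), 'joint_vel': array([-0.00045916, -0.0008685 ,  0.00012205, -0.00124321, -0.00028956,
       -0.00188834,  0.00082214]), 'effort': array([-5.19547739e-04, -7.76211619e+01,  1.56383961e+00, -2.58375388e+01,
        1.25034168e-02,  2.19949150e-03, -2.04784141e-05]), 'tool_pos': array([0.23135493, 0.68708762, 0.24227978]), 'orientation': array([-3.14158792e+00,  4.88533450e-05,  2.81680943e+00]), 'contact_force': array([ 0.39784854, -0.05088188,  0.67625251]), 'wrist_torque': array([-0.00240172, -0.01490469, -0.02115875]), 'grip_force': 0.0, 'gripper_width': 0.08513258591215352}
```

```bash
python3 - <<'E'
import cv2
t=cv2.imread("pics/top0.png");s=cv2.imread("pics/scene0.png")
cv2.imwrite("pics/a1.png",cv2.resize(t[130:270,110:370],(780,420),interpolation=cv2.INTER_CUBIC))
cv2.imwrite("pics/a2.png",cv2.resize(s[110:310,150:410],(780,600),interpolation=cv2.INTER_CUBIC))
E
```

```text
(no output)
```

View pics/a1.png

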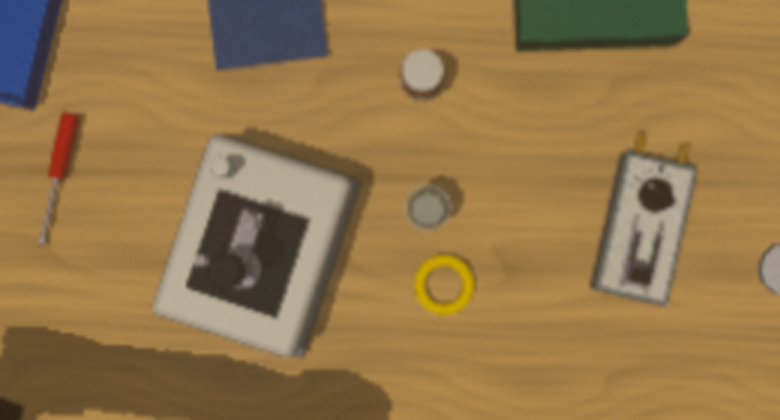

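View pics/a2.png

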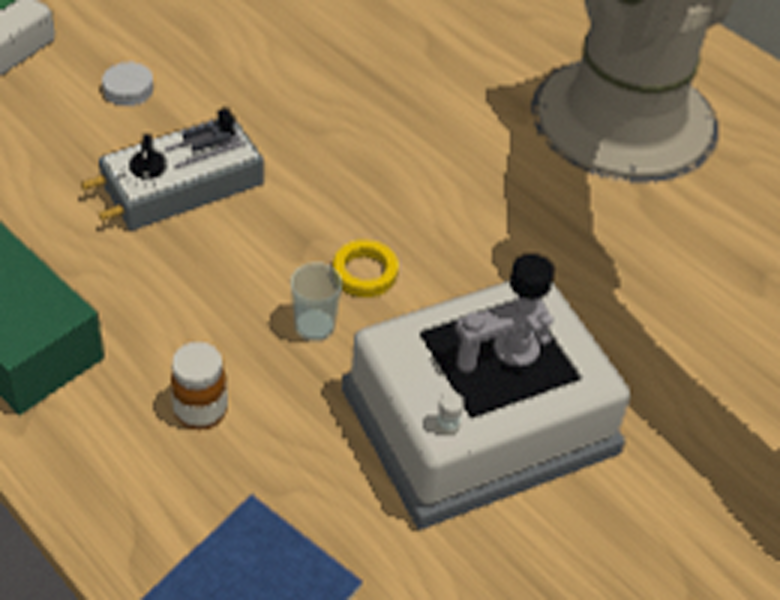

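```bash
cat >> h.py <<'E'
def rel(p=None,yaw=None):
    """target world point/yaw -> tool shift cm and turn units from current measured pose"""
    s=arm.state();M=R.from_euler("xyz",s["orientation"]).as_matrix()
    if p is not None: print("shift cm",(M.T@(np.array(p)-s["tool_pos"])*100).round(2))
    if yaw is not None:
        a=np.arctan2(M[1,0],M[0,0]);d=(yaw-a+np.pi)%(2*np.pi)-np.pi
        print("turn units (+/-30 equiv)",round(-np.degrees(d)/6,2),"yaw now",round(a,3))
E
python3 - <<'E'
from h import *
c=arm.read_camera("wrist");s=arm.state()
M=R.from_euler("xyz",s["orientation"]).as_matrix()
print("cam in tool",(M.T@(np.array(c["xyz"])-s["tool_pos"])).round(4));print((M.T@R.from_euler("xyz",c["orientation"]).as_matrix()).round(3),c["mtx"],c["k1"])
rel((.56,.22,.37));rel((.56,-.27,.37),.8)
E
```

```text
cam in tool [ 0.0753 -0.0017 -0.1323]
[[-0.001 -0.956 -0.295]
 [ 1.    -0.001 -0.   ]
 [ 0.    -0.295  0.956]] [[322.03122964   0.         255.21707249]
 [  0.         322.03122964 194.7961172 ]
 [  0.           0.           1.        ]] -0.06031813844212305
shift cm [-46.05 -33.78 -12.77]
shift cm [-61.68 -80.22 -12.77]
turn units (+/-30 equiv) 19.26 yaw now 2.817
```

drive_tool:
  targets:
    - [0,0,-5,0,1]
    - [0,0,-10,0,1]
    - [-4,-3,-13,1,1]
    - [-8,-6,-13,2.4,1]
    - [-12,-9,-13,3.8,1]
    - [-16,-12,-13,5.2,1]
    - [-20,-15,-13,6.6,1]
    - [-26,-19,-13,8,1]
    - [-32,-23,-13,9.4,1]
    - [-38,-28,-13,10.8,1]

```text
time: 2.25
tool_pos: [0.4588, 0.3647, 0.3727]
orientation: [3.141, -0.001, 1.68]
contact_force: [0.4, 0.8, -0.4]
gripper_width: 0.0857
grip_force: 0.0
```

```bash
python3 - <<'E'
from h import *
s=arm.state();print(s["tool_pos"],s["q"].round(2));rel((.56,.05,.37));rel((.56,-.27,.33),.8)
E
```

```text
[0.45883891 0.36465402 0.37266609] [-1.02  0.31  0.35  1.78 -0.12  1.07 -0.53]
shift cm [-32.38   6.63   0.25]
shift cm [-64.19   3.14   4.23]
turn units (+/-30 equiv) 8.4 yaw now 1.68
```

drive_tool:
  targets:
    - [-5,1,0,1,1]
    - [-10,2,0,2,1]
    - [-15,3,0,3,1]
    - [-20,4,0,4,1]
    - [-25,5,0,5,1]
    - [-30,5,0,6,1]
    - [-36,5,0,7,1]
    - [-42,5,0,8,1]
    - [-48,4,0,8.4,1]
    - [-54,4,0,8.4,1]

```text
time: 3.25
tool_pos: [0.5559, -0.1221, 0.3726]
orientation: [3.141, -0.001, 0.805]
contact_force: [1.2, 0.6, -0.7]
gripper_width: 0.0852
grip_force: 0.0
```

```bash
python3 - <<'E'
from h import *
s=arm.state();print(s["tool_pos"],s["q"].round(2));rel((.56,-.27,.30),.8)
E
```

```text
[ 0.55585358 -0.12214713  0.37256255] [-0.38  0.33  0.68  1.83 -0.23  1.07 -0.38]
shift cm [-10.37  10.54   7.25]
turn units (+/-30 equiv) 0.05 yaw now 0.805
```

drive_tool:
  targets:
    - [-3,3,2,0,1]
    - [-6,6,4,0,1]
    - [-8,8,6,0,1]
    - [-9,9,8,0,1]
    - [-9,9.5,9,0,1]
    - [-9,9.5,10,0,1]
    - [-9,9.5,10,0,1]
    - [-9,9.5,10,0,1]
    - [-9,9.5,10,0,1]
    - [-9,9.5,10,0,1]

```text
time: 4.25
tool_pos: [0.5629, -0.2505, 0.2731]
orientation: [3.141, -0.001, 0.807]
contact_force: [-0.2, 1.0, 0.8]
gripper_width: 0.0851
grip_force: 0.0
```

```bash
python3 - <<'E'
from h import *
c=arm.read_camera("wrist");cv2.imwrite("pics/w1.png",c["image"])
for l,z in dict(flow_unit=0,knob_grip=.08,lock_tab=.098).items(): spot(c,l,"wrist",z,2)
t=arm.read_camera("top")
for l,z in dict(flow_unit=0,knob_grip=.08,lock_tab=.098).items(): spot(t,l,"top",z)
print(arm.state()["tool_pos"],arm.state()["q"].round(2))
cv2.imwrite("pics/w1.png",cv2.resize(c["image"],(800,600)))
E
```

```text
wrist flow_unit 0.56 [263.9 178. ] [ 0.552  -0.2794  0.    ]
wrist knob_grip 0.72 [301.6 178.2] [ 0.5925 -0.2907  0.08  ]
wrist knob_grip 0.48 [211. 236.] [ 0.4769 -0.2708  0.08  ]
wrist lock_tab 0.68 [209.7 236.2] [ 0.4834 -0.266   0.098 ]
top flow_unit 0.97 [323.9 205.8] [ 0.5504 -0.2847  0.    ]
top knob_grip 0.61 [325.8 196.5] [ 0.5851 -0.2756  0.08  ]
top lock_tab 0.25 [182.  221.5] [0.4796 0.2732 0.098 ]
[ 0.56250295 -0.25108179  0.27235977] [-0.09  0.49  0.62  1.85 -0.36  0.91 -0.06]
```

View pics/w1.png

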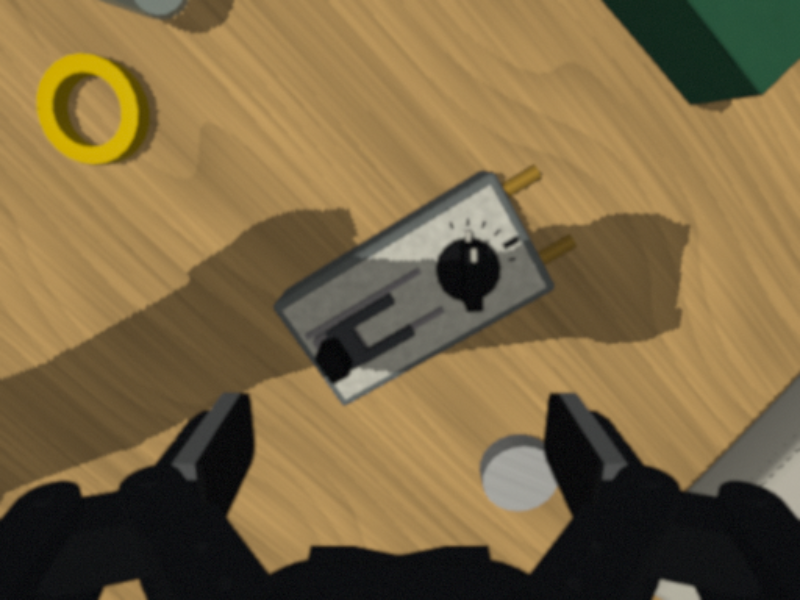

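```bash
python3 - <<'E'
from h import *
c=arm.read_camera("wrist")
P=[at_z(c,np.array(p)*.64,.05)[:2] for p in [(277,303),(488,172),(552,287),(345,403)]]
print(np.round(P,4));ctr=np.mean(P,0)
yaws=[np.arctan2(*(b-a)[::-1]) for a,b in ((P[0],P[1]),(P[3],P[2]))];y=np.mean(yaws)
print("sizes",[np.linalg.norm(P[i]-P[i-1]).round(3) for i in range(4)],"ctr",ctr,"yaws",yaws)
u=np.array([np.cos(y),np.sin(y)]);k=ctr+.045*u
print("knob from box",k,"mark pred",ctr+.081*u,"mark meas",at_z(c,np.array((511,242))*.64,.05))
print("tip ptr, bar end z.088",at_z(c,np.array((473,247))*.64,.088),at_z(c,np.array((475,300))*.64,.088), "skirt",at_z(c,np.array((468,268))*.64,.058))
im=c["image"][130:280,160:370];cv2.imwrite("pics/w2.png",cv2.resize(im,(800,571),interpolation=cv2.INTER_CUBIC))
E
```

```text
[[ 0.4739 -0.214 ]
 [ 0.6481 -0.2511]
 [ 0.6285 -0.3456]
 [ 0.4512 -0.3065]]
sizes [np.float64(0.095), np.float64(0.178), np.float64(0.096), np.float64(0.181)] ctr [ 0.55043044 -0.27930758] yaws [np.float64(-0.20976185300656341), np.float64(-0.21684164418701343)]
knob from box [ 0.59441061 -0.28883354] mark pred [ 0.62959476 -0.2964543 ] mark meas [ 0.62809196 -0.29913648  0.05      ]
tip ptr, bar end z.088 [ 0.60691979 -0.2739756   0.088     ] [ 0.58450691 -0.30135658  0.088     ] skirt [ 0.59372415 -0.28995482  0.058     ]
```

View pics/w2.png

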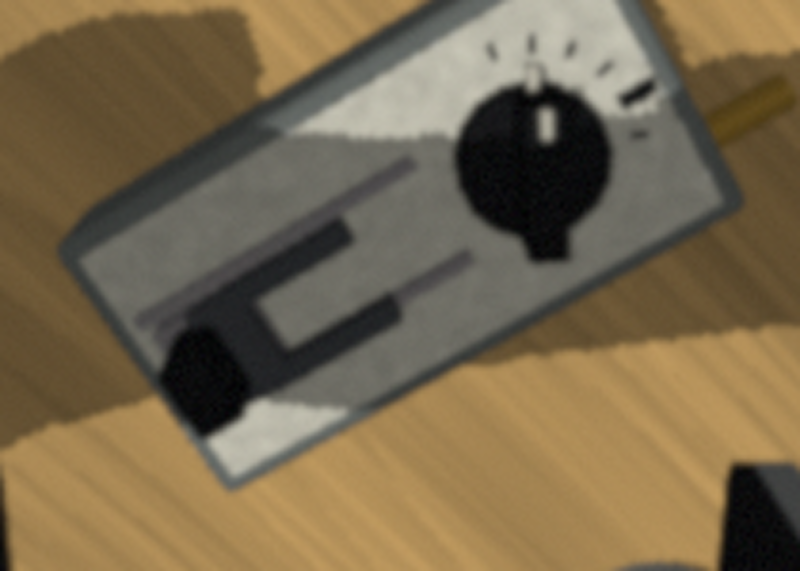

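```bash
python3 - <<'E'
from h import *
rel((.594,-.289,.077),.845)
E
```

```text
shift cm [-0.56  4.9  19.53]
turn units (+/-30 equiv) -0.37 yaw now 0.806
```

drive_tool:
  targets:
    - [-0.3,2.5,2,-0.2,0.45]
    - [-0.55,4.9,5,-0.4,0.45]
    - [-0.55,4.9,8,-0.4,0.45]
    - [-0.55,4.9,11,-0.4,0.45]
    - [-0.55,4.9,13,-0.4,0.45]
    - [-0.55,4.9,15,-0.4,0.45]
    - [-0.55,4.9,16.5,-0.4,0.45]
    - [-0.55,4.9,18,-0.4,0.45]
    - [-0.55,4.9,19,-0.4,0.45]
    - [-0.55,4.9,19.5,-0.4,0.45]

```text
time: 5.7
tool_pos: [0.5939, -0.2889, 0.0765]
orientation: [-3.141, 0.0, 0.848]
contact_force: [-0.4, 0.3, 0.2]
gripper_width: 0.0385
grip_force: 0.0
```

```bash
python3 - <<'E'
from h import *
rel((.594,-.289,.077),.845)
c=arm.read_camera("wrist");cv2.imwrite("pics/w3.png",c["image"])
spot(c,"knob_grip","wrist",.08,2)
print(arm.state()["contact_force"],arm.state()["tool_pos"])
E
```

```text
shift cm [-0.01  0.02 -0.05]
turn units (+/-30 equiv) 0.03 yaw now 0.848
[ 0.24645457 -0.2008213  -0.15259313] [ 0.59397152 -0.28893932  0.07694152]
```

View pics/w3.png

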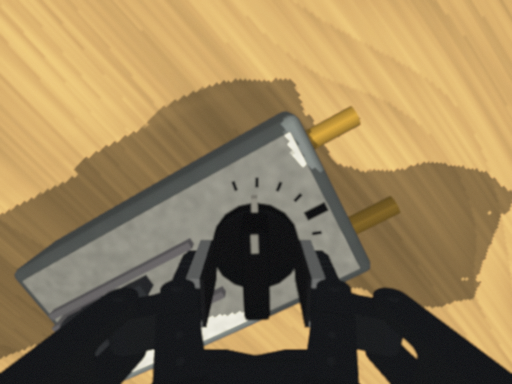

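drive_tool:
  targets:
    - [0,0,0,0,0]
    - [0,0,0,0,0]
    - [0,0,0,0,0]
    - [0,0,0,0,0]
    - [0,0,0,0,0]
    - [0,0,0,1,0]
    - [0,0,0,2,0]
    - [0,0,0,3,0]
    - [0,0,0,4,0]
    - [0,0,0,5,0]

```text
time: 6.8
tool_pos: [0.5942, -0.2888, 0.0782]
orientation: [3.142, -0.001, 0.32]
contact_force: [-1.9, 1.4, 5.6]
gripper_width: 0.0111
grip_force: 59.3
```

```bash
python3 - <<'E'
from h import *
c=arm.read_camera("wrist");cv2.imwrite("pics/w4.png",c["image"])
s=arm.state();print(s["contact_force"],s["wrist_torque"],s["tool_pos"],s["grip_force"],s["q"].round(2))
rel((.594,-.289,.077),-.213)
cv2.imwrite("pics/w4.png",c["image"])
E
```

```text
[-2.54609897  2.30046158  8.61894103] [ 0.64071868  0.40532463 -0.05627232] [ 0.59416318 -0.28885246  0.07817323] 59.67866063117981 [ 0.01  0.8   0.58  1.89 -0.7   0.66 -0.23]
shift cm [-0.02  0.01  0.12]
turn units (+/-30 equiv) 5.03 yaw now 0.314
```

View pics/w4.png

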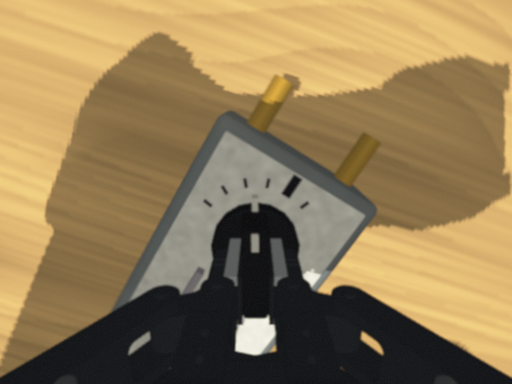

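```bash
python3 - <<'E'
from h import *
for f,px in (("now",(291,186)),):
    c=arm.read_camera("wrist")
    m=at_z(c,px,.05);k=arm.state()["tool_pos"];d=m-k;print(m,np.hypot(d[0],d[1]),np.arctan2(d[1],d[0]))
    # edges of plate: corners top
    A,B=at_z(c,(230,112),.05),at_z(c,(376,209),.05);e=B-A;print(np.linalg.norm(e[:2]),np.arctan2(e[1],e[0])+np.pi/2)
    A,B=at_z(c,(230,112),.05),at_z(c,(118,302),.05);e=A-B;print(np.arctan2(e[1],e[0]))
    ptr=at_z(c,(254.5,243),.088)-k;print("ptr",np.arctan2(ptr[1],ptr[0]),np.hypot(*ptr[:2]))
E
```

```text
[ 0.62834512 -0.2986314   0.05      ] 0.03555090480622636 -0.2778695248763363
0.0915431276607353 -0.26457471979999947
-0.25414992117253843
ptr 0.24915063915779115 0.015420067246819174
```

drive_tool:
  targets:
    - [0,0,-0.1,1,0]
    - [0,0,-0.1,2,0]
    - [0,0,-0.1,3,0]
    - [0,0,-0.1,4,0]
    - [0,0,-0.1,5,0]
    - [0,0,-0.1,5,0]
    - [0,0,-0.1,5,0]
    - [0,0,-0.1,5,0]
    - [0,0,-0.1,5,0]
    - [0,0,-0.1,5,0]

```text
time: 7.9
tool_pos: [0.5941, -0.2888, 0.0783]
orientation: [-3.141, -0.0, -0.198]
contact_force: [-1.2, 0.8, -1.2]
gripper_width: 0.011
grip_force: 59.7
```

```bash
python3 - <<'E'
from h import *
c=arm.read_camera("wrist")
s=arm.state();print(s["contact_force"],s["wrist_torque"],s["tool_pos"],s["q"].round(2))
rel((.594,-.289,.077),-.213)
cv2.imwrite("pics/w5.png",cv2.resize(c["image"][60:300,130:390],(650,600),interpolation=cv2.INTER_CUBIC))
E
```

```text
[ 0.4835288   1.37635494 -1.72279163] [ 0.0841375  -0.01475363  0.11925401] [ 0.59409355 -0.2887936   0.07828421] [-0.06  0.85  0.71  1.9  -0.83  0.72 -0.62]
shift cm [-0.01  0.02  0.13]
turn units (+/-30 equiv) 0.14 yaw now -0.198
```

View pics/w5.png

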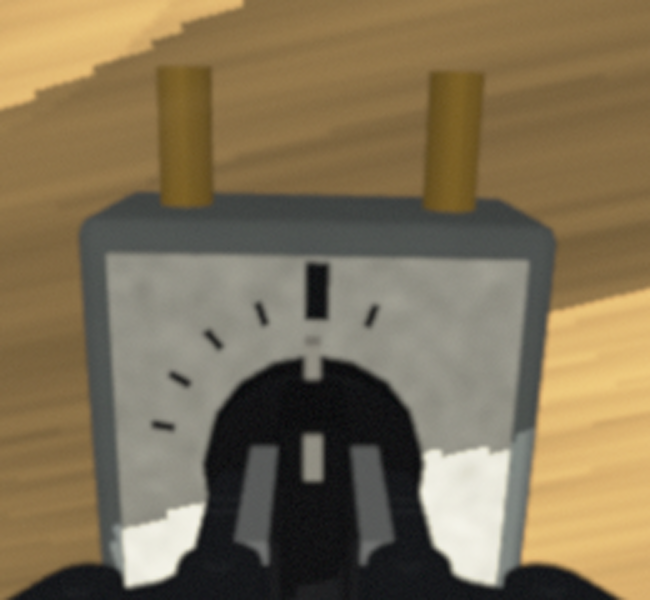

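drive_tool:
  targets:
    - [0,0,0,0.25,0]
    - [0,0,0,0.25,0]
    - [0,0,0,0.25,0]
    - [0,0,0,0.25,0.45]
    - [0,0,0,0.25,0.45]
    - [0,0,0,0.25,0.45]
    - [0,0,-2,0.25,0.45]
    - [0,0,-5,0.25,0.45]
    - [-2,0,-8,0.25,0.45]
    - [-5,0,-11,0.25,0.45]

```text
time: 8.95
tool_pos: [0.5456, -0.2794, 0.1892]
orientation: [3.141, -0.001, -0.224]
contact_force: [0.5, 0.7, 1.2]
gripper_width: 0.0386
grip_force: 0.0
```

```bash
python3 - <<'E'
from h import *
c=arm.read_camera("wrist")
spot(c,"lock_tab","wrist",.098,2);spot(c,"knob_grip","wrist",.08,2)
s=arm.state();print(s["tool_pos"],s["q"].round(2))
cv2.imwrite("pics/w6.png",cv2.resize(c["image"][100:384,60:440],(780,583),interpolation=cv2.INTER_CUBIC))
E
```

```text
wrist lock_tab 0.96 [251.1 277.3] [ 0.4853 -0.2639  0.098 ]
wrist knob_grip 0.77 [252.2 134.1] [ 0.5924 -0.2895  0.08  ]
[ 0.54442862 -0.2796662   0.1904365 ] [-0.15  0.68  0.87  1.95 -0.7   0.84 -0.7 ]
```

View pics/w6.png

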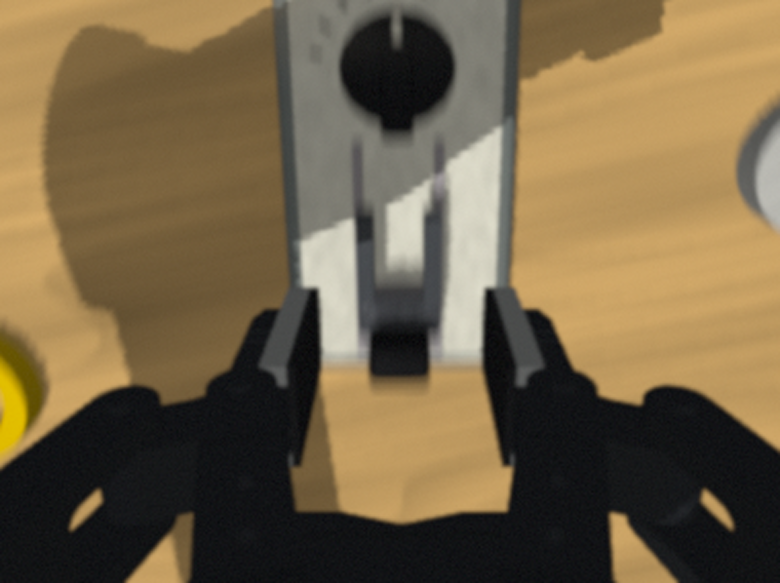

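```bash
python3 - <<'E'
from h import *
rel((.4853,-.2639,.091),-.219)
E
```

```text
shift cm [-6.15 -0.2   9.92]
turn units (+/-30 equiv) -0.08 yaw now -0.227
```

drive_tool:
  targets:
    - [-3,-0.1,0,0,0.45]
    - [-6,-0.2,2,0,0.45]
    - [-6.1,-0.2,5,0,0.45]
    - [-6.1,-0.2,8,0,0.45]
    - [-6.1,-0.2,9,0,0.45]
    - [-6.1,-0.2,9.9,0,0.45]
    - [-6.1,-0.2,9.9,0,0.45]
    - [-6.1,-0.2,9.9,0,0]
    - [-6.1,-0.2,9.9,0,0]
    - [-6.1,-0.2,9.9,0,0]

```text
time: 10.1
tool_pos: [0.4864, -0.2646, 0.0902]
orientation: [3.14, -0.002, -0.226]
contact_force: [-0.6, -4.2, 2.0]
gripper_width: 0.0224
grip_force: 60.2
```

```bash
python3 - <<'E'
from h import *
s=arm.state();print(s["contact_force"],s["tool_pos"],s["gripper_width"],s["grip_force"],s["q"].round(2))
E
```

```text
[-0.63775067 -4.16405528  2.00943922] [ 0.48644562 -0.26463531  0.09020673] 0.022389669906408935 60.219377875328064 [-0.04  0.73  0.68  2.14 -0.88  0.57 -0.5 ]
```

drive_tool:
  targets:
    - [0.7,0,0,0,0]
    - [1.4,0,0,0,0]
    - [2.1,0,0,0,0]
    - [2.8,0,0,0,0]
    - [3.5,0,0,0,0]
    - [4.2,0,0,0,0]
    - [4.7,0,0,0,0]
    - [5.1,0,0,0,0]
    - [5.3,0,0,0,0]
    - [5.3,0,0,0,0]

```text
time: 11.1
tool_pos: [0.5381, -0.2761, 0.0902]
orientation: [3.141, -0.001, -0.226]
contact_force: [-2.0, -3.6, 4.3]
gripper_width: 0.0226
grip_force: 60.8
```

drive_tool:
  targets:
    - [0.2,0,0,0,0]
    - [0.3,0,0,0,0]
    - [0.4,0,0,0,0]
    - [0.5,0,0,0,0]
    - [0.6,0,0,0,0]
    - [0.7,0,0,0,0]
    - [0.8,0,0,0,0]
    - [0.9,0,0,0,0]
    - [0.9,0,0,0,0]
    - [0.9,0,0,0,0]

```text
time: 12.1
tool_pos: [0.5402, -0.2767, 0.0902]
orientation: [-3.139, 0.008, -0.228]
contact_force: [-23.1, 2.5, 24.8]
gripper_width: 0.0227
grip_force: 63.2
```

```bash
python3 - <<'E'
from h import *
s=arm.state();print(s["contact_force"],s["tool_pos"],s["grip_force"],s["q"].round(2))
d=s["tool_pos"]-np.array([.48645,-.26464,.0902]);print(np.hypot(*d[:2]))
E
```

```text
[-23.09077235   2.54682591  24.78143633] [ 0.54023973 -0.2766619   0.09016781] 63.23051333427429 [-0.07  0.79  0.72  2.01 -0.84  0.68 -0.59]
0.05511679001116957
```

drive_tool:
  targets:
    - [-0.3,0,0,0,0]
    - [-0.5,0,0,0,0]
    - [-0.5,0,0,0,0.45]
    - [-0.5,0,0,0,0.45]
    - [-0.5,0,0,0,0.45]
    - [-0.5,0,-2,0,0.45]
    - [-0.5,0,-5,0,0.45]
    - [-1,0,-9,0,0.45]
    - [-2,0,-13,0,0.45]
    - [-3,0,-16,0,0.45]

```text
time: 13.1
tool_pos: [0.5174, -0.2706, 0.2513]
orientation: [3.141, -0.001, -0.225]
contact_force: [0.8, 0.3, -0.0]
gripper_width: 0.0388
grip_force: 0.0
```

```bash
python3 - <<'E'
from h import *
c=arm.read_camera("wrist")
spot(c,"lock_tab","wrist",.098,1);spot(c,"knob_grip","wrist",.08,1)
s=arm.state();print(s["tool_pos"],s["q"].round(2))
cv2.imwrite("pics/w7.png",cv2.resize(c["image"][100:340,130:390],(650,600),interpolation=cv2.INTER_CUBIC))
E
```

```text
wrist lock_tab 0.73 [257.1 157.6] [ 0.5381 -0.2788  0.098 ]
wrist knob_grip 0.8 [255.9  93.7] [ 0.5921 -0.2901  0.08  ]
[ 0.5178441  -0.27058838  0.25093222] [-0.23  0.58  0.96  1.96 -0.6   0.91 -0.76]
```

View pics/w7.png

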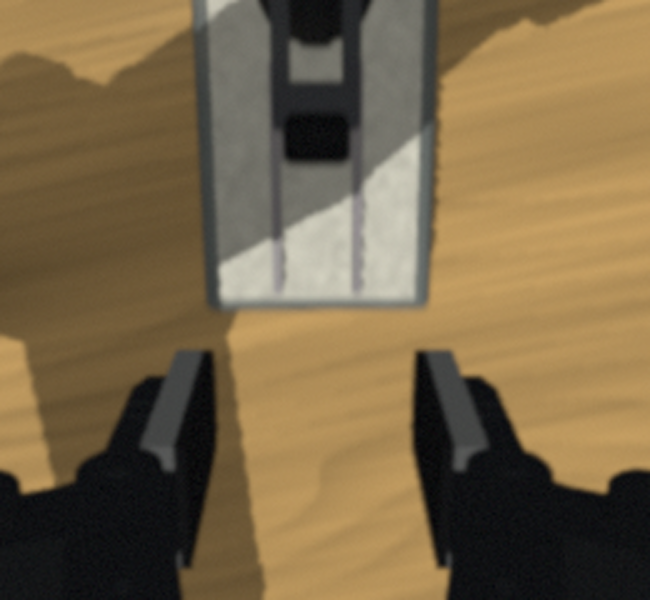

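drive_tool:
  targets:
    - [0,0,-4,0,0.45]
    - [0,-3,-8,-1,0]
    - [0,-7,-12,-2,0]
    - [-1,-12,-13,-3,0]
    - [-3,-17,-13,-4,0]
    - [-5,-22,-13,-5,0]
    - [-7,-27,-13,-6,0]
    - [-9,-32,-13,-7,0]
    - [-11,-37,-13,-8,0]
    - [-12,-42,-13,-9,0]

```text
time: 14.25
tool_pos: [0.4937, 0.1413, 0.3785]
orientation: [-3.14, 0.001, 0.723]
contact_force: [1.5, -0.0, 0.4]
gripper_width: 0.0
grip_force: 0.0
```

```bash
python3 - <<'E'
from h import *
s=arm.state();print(s["tool_pos"],s["q"].round(2));rel((.489,.235,.36),.9)
E
```

```text
[0.49367655 0.14126058 0.37854356] [-1.08  0.27  0.9   1.93 -0.24  1.05 -0.93]
shift cm [ 5.85 -7.34  1.86]
turn units (+/-30 equiv) -1.69 yaw now 0.723
```

drive_tool:
  targets:
    - [2,-2.5,0,-0.5,0]
    - [4,-5,0,-1,0]
    - [5.5,-7,0,-1.5,0]
    - [5.8,-7.3,0,-1.5,0]
    - [5.8,-7.3,0,-1.5,0]
    - [5.8,-7.3,0,-1.5,0]
    - [5.8,-7.3,0,-1.5,0]
    - [5.8,-7.3,0,-1.5,0]
    - [5.8,-7.3,0,-1.5,0]
    - [5.8,-7.3,0,-1.5,0]

```text
time: 15.25
tool_pos: [0.4908, 0.2313, 0.3794]
orientation: [-3.142, -0.0, 0.874]
contact_force: [-0.2, 0.5, 0.5]
gripper_width: -0.0001
grip_force: 0.0
```

```bash
python3 - <<'E'
from h import *
c=arm.read_camera("wrist")
spot(c,"press_top","wrist",.25,2);spot(c,"spectrometer","wrist",0)
for r in arm.regions_of("press_plunger","wrist")[:2]: print(r["p"],np.array(r["rect"])*[512,384,512,384])
s=arm.state();print(s["tool_pos"],s["q"].round(2))
rel((.489,.235,.36),.9)
cv2.imwrite("pics/w8.png",c["image"])
E
```

```text
wrist press_top 0.87 [244.7 181.4] [0.4874 0.2403 0.25  ]
wrist spectrometer 0.93 [269.1 129.8] [0.5223 0.2344 0.    ]
0.78 [225.4848 152.7936  45.4144  54.4128]
0.71 [451.8912 334.6176  35.6864  23.1936]
[0.49074708 0.23163269 0.3793077 ] [-1.17  0.3   0.83  1.88 -0.26  1.07 -0.93]
shift cm [ 0.15 -0.35  1.93]
turn units (+/-30 equiv) -0.25 yaw now 0.874
```

View pics/w8.png

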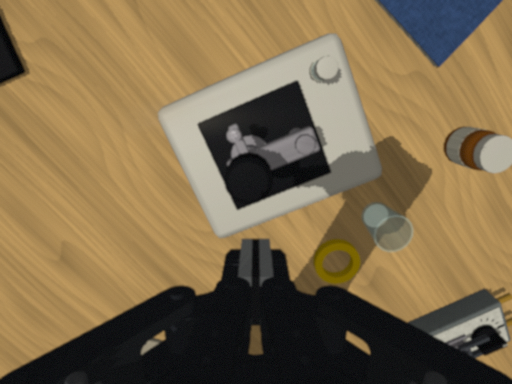

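```bash
python3 - <<'E'
from h import *
c=arm.read_camera("wrist");im=c["image"]
print(at_z(c,(248,181),.25),at_z(c,(234,132),.21))
rel((.489,.239,.27))
t=arm.read_camera("top");print(at_z(t,(187.1,218.6),.25))
cv2.imwrite("pics/w9.png",cv2.resize(im[120:220,190:330],(784,560),interpolation=cv2.INTER_CUBIC))
g=im[140:220,215:285].max(2)
print([g[r].tolist()[8:60:3] for r in range(8,70,5)])
E
```

```text
[0.48972437 0.23911666 0.25      ] [0.50269057 0.27579575 0.21      ]
shift cm [ 0.45 -0.6  10.93]
[0.4946316  0.22906384 0.25      ]
[[28, 28, 26, 92, 142, 136, 145, 140, 105, 85, 76, 71, 75, 98, 119, 138, 145, 143], [28, 28, 34, 127, 143, 129, 107, 90, 51, 31, 48, 61, 78, 82, 79, 81, 80, 81], [24, 26, 35, 86, 39, 12, 16, 18, 15, 18, 17, 13, 16, 23, 63, 77, 79, 80], [28, 54, 103, 18, 20, 17, 23, 22, 23, 24, 20, 21, 15, 19, 11, 51, 77, 78], [22, 24, 17, 19, 22, 26, 25, 27, 24, 24, 26, 26, 22, 19, 17, 13, 59, 61], [25, 19, 19, 27, 28, 25, 26, 26, 24, 22, 23, 27, 23, 23, 20, 16, 14, 16], [61, 19, 23, 23, 25, 27, 23, 26, 25, 27, 24, 23, 26, 23, 23, 20, 15, 25], [176, 36, 22, 26, 28, 25, 26, 25, 26, 24, 22, 25, 24, 20, 23, 24, 16, 23], [191, 106, 18, 26, 27, 26, 23, 24, 24, 24, 23, 22, 21, 23, 22, 15, 23, 25], [188, 186, 107, 20, 27, 24, 22, 22, 25, 21, 23, 22, 21, 15, 14, 16, 20, 33], [188, 189, 186, 86, 20, 20, 20, 23, 22, 23, 20, 21, 21, 26, 93, 150, 181, 186], [187, 189, 188, 173, 39, 22, 20, 16, 21, 37, 99, 155, 178, 186, 187, 186, 185, 185], [186, 187, 188, 187, 158, 53, 106, 164, 184, 187, 187, 184, 185, 186, 185, 186, 185, 185]]
```

View pics/w9.png

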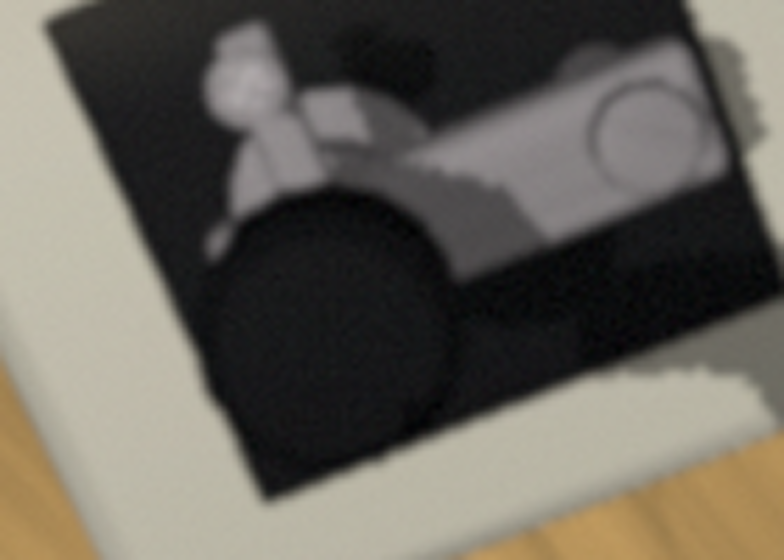

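drive_tool:
  targets:
    - [0.25,-0.3,1.5,0,0]
    - [0.5,-0.55,3,0,0]
    - [0.5,-0.55,5,0,0]
    - [0.5,-0.55,7,0,0]
    - [0.5,-0.55,8.5,0,0]
    - [0.5,-0.55,9.5,0,0]
    - [0.5,-0.55,10.2,0,0]
    - [0.5,-0.55,10.7,0,0]
    - [0.5,-0.55,10.7,0,0]
    - [0.5,-0.55,10.7,0,0]

```text
time: 16.55
tool_pos: [0.49, 0.239, 0.2727]
orientation: [3.141, -0.001, 0.874]
contact_force: [0.1, 0.1, 0.8]
gripper_width: -0.0004
grip_force: 0.0
```

drive_tool:
  targets:
    - [0,0,0.2,0,0]
    - [0,0,0.4,0,0]
    - [0,0,0.6,0,0]
    - [0,0,0.8,0,0]
    - [0,0,0.9,0,0]
    - [0,0,1.0,0,0]
    - [0,0,1.0,0,0]
    - [0,0,1.0,0,0]
    - [0,0,1.0,0,0]
    - [0,0,1.0,0,0]

```text
time: 17.55
tool_pos: [0.4898, 0.2391, 0.2624]
orientation: [3.142, -0.0, 0.874]
contact_force: [0.7, 1.0, -0.3]
gripper_width: -0.0001
grip_force: 0.0
```

```bash
python3 - <<'E'
from h import *
for _ in range(4):
    arm.read_camera("wrist");s=arm.state();print(s["contact_force"].round(2),s["tool_pos"].round(4))
E
```

```text
[-0.1   0.16  0.49] [0.4898 0.2391 0.2623]
[ 0.75 -0.28 -0.29] [0.4897 0.2391 0.2623]
[ 0.5  -0.57 -1.07] [0.4897 0.2391 0.2623]
[ 0.23 -0.26  0.61] [0.4897 0.239  0.2623]
```

drive_tool:
  targets:
    - [0,0,0.05,0,0]
    - [0,0,0.1,0,0]
    - [0,0,0.15,0,0]
    - [0,0,0.2,0,0]
    - [0,0,0.25,0,0]
    - [0,0,0.3,0,0]
    - [0,0,0.3,0,0]
    - [0,0,0.3,0,0]
    - [0,0,0.3,0,0]
    - [0,0,0.3,0,0]

```text
time: 18.75
tool_pos: [0.4898, 0.2391, 0.2593]
orientation: [3.142, -0.0, 0.874]
contact_force: [-1.7, 0.0, 3.0]
gripper_width: -0.0002
grip_force: 1.8
```

```bash
cat > f.py <<'E'
from h import *
F=[];Z=[]
for _ in range(8):
    arm.read_camera("wrist");s=arm.state();F.append(s["contact_force"]);Z.append(s["tool_pos"])
print(np.mean(F,0).round(2),np.std(F,0).round(2),np.mean(Z,0).round(5))
E
python3 f.py
```

```text
[-1.11 -0.24  3.8 ] [0.33 0.38 0.35] [0.48974 0.23903 0.2593 ]
```

drive_tool:
  targets:
    - [0,0,0.15,0,0]
    - [0,0,0.3,0,0]
    - [0,0,0.45,0,0]
    - [0,0,0.6,0,0]
    - [0,0,0.75,0,0]
    - [0,0,0.9,0,0]
    - [0,0,1.0,0,0]
    - [0,0,1.03,0,0]
    - [0,0,1.03,0,0]
    - [0,0,1.03,0,0]

```text
time: 20.15
tool_pos: [0.4898, 0.2391, 0.2492]
orientation: [-3.141, -0.0, 0.874]
contact_force: [-2.9, 0.6, 8.4]
gripper_width: 0.0001
grip_force: 4.2
```

```bash
python3 f.py; python3 - <<'E'
from h import *
c=arm.read_camera("wrist")
s=arm.state();print(s["time"],s["tool_pos"],s["q"].round(2))
a=cv2.resize(c["image"][90:290,160:360],(400,400),interpolation=cv2.INTER_CUBIC)
d=arm.read_camera("scene");spot(d,"lock_tab","scene",.098);spot(d,"knob_grip","scene",.08)
b=cv2.resize(d["image"][150:250,280:380],(400,400),interpolation=cv2.INTER_CUBIC)
cv2.imwrite("pics/w10.png",np.hstack([a,b]))
E
```

```text
[-2.88 -0.41  8.62] [0.49 0.56 0.47] [0.48977 0.23903 0.24921]
20.6 [0.48978576 0.23901646 0.2492112 ] [-1.06  0.45  0.72  2.04 -0.42  0.8  -0.79]
scene lock_tab 0.5 [212.  152.5] [ 0.5434 -0.2704  0.098 ]
scene knob_grip 0.46 [198.  160.1] [ 0.5979 -0.2861  0.08  ]
```

View pics/w10.png

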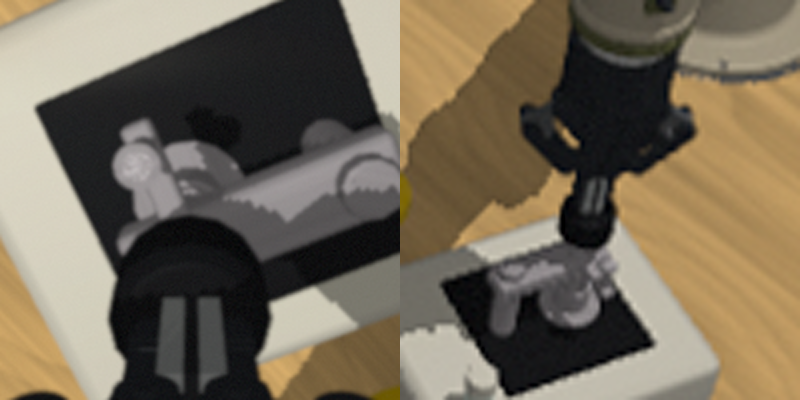

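drive_tool:
  targets:
    - [0,0,0.03,0,0]
    - [0,0,0.03,0,0]
    - [0,0,0.03,0,0]
    - [0,0,0.03,0,0]
    - [0,0,0.03,0,0]
    - [0,0,0.03,0,0]
    - [0,0,0.03,0,0]
    - [0,0,0.03,0,0]
    - [0,0,0.03,0,0]
    - [0,0,0.03,0,0]

```text
time: 21.75
tool_pos: [0.4898, 0.239, 0.2489]
orientation: [-3.141, -0.0, 0.874]
contact_force: [-1.8, -0.5, 8.6]
gripper_width: -0.0001
grip_force: 4.3
```

```bash
python3 f.py; python3 -c "
from h import *
print(arm.close_job())"
```

```text
[-2.73 -0.36  8.68] [0.35 0.44 0.58] [0.48978 0.23904 0.24894]
the job is handed in; nothing more can be done
None
```

The job is handed in after about 22 s: the knob's pointer is on the long mark, the fork is against its stop around the bar, and the press knob is held about 12 mm down (8.7 N), depth judged from tool height and force because the cameras could not show it level with the post.

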